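# Clear the tea cartons away and open the descaler

### The job

The tea urn is due for descaling, and no food may stand beside the cleaner while it is open: take the two loose tea cartons from beside the descaler bottle and set them one by one, squarely and without dropping them, on the column of tea cartons. Then open the bottle where it stands in its holder: press its safety cap down, twist it counter-clockwise until it comes free, lift it off and finish while holding the cap upright a hand's breadth above the open mouth. Leave the bottle standing in its holder, and leave the crockery and the other things on the counter alone.

Things in the scene. Friction and masses are not known exactly. Their poses are not given: they have to be found in the camera images.
- bottle: White square plastic bottle of descaling tablets, 0.7 kg, loose in a low steel holder fixed to the counter (82 mm square, 30 mm tall), which keeps it from turning. Body 72 mm square up to height 86 mm, shoulder, collar 57 mm in diameter with its top at height 100 mm, neck 41 mm in diameter, rim at height 123.5 mm. Origin: centre of its underside, 3 mm above the counter, z up.
- cap: Grey ribbed push-and-turn safety cap on the bottle, 56 mm in diameter over the ribs, 30 mm tall, 40 g, taken by its sides from above. Origin: centre of its underside (106.5 mm above the bottle's underside while locked), z up along its axis. Locked, it turns only about 3 degrees and cannot be lifted. A spring under its top holds it up in this lock.
- cap_top (a point): Centre of the cap's top. Pressed straight down, the cap yields 6.5 mm (6 N at first, 15 N at the end, then solid); from 4.5 mm down it turns counter-clockwise (seen from above). Keep it pressed for the first 60 degrees of turn; from there on it is free to lift; a stop comes at about 88 degrees, so turn it 70 to 75 degrees in all.
- carton_a: A closed tea carton of brown board with a paper band, 104 mm (its x) by 60 mm (its y) by 45 mm tall, about 0.16 kg, lying flat on the counter on one side of the bottle. Origin: centre of its underside, z up. All four cartons are alike; carton_a and carton_b may be stacked in either order.
- carton_b: The other loose tea carton, the same as carton_a, on the other side of the bottle. Origin: centre of its underside.
- column_top: The upper of the two tea cartons of the same kind (104 x 60 x 45 mm) that already stand as a column away from the bottle; its top, at height 90 mm above the counter, takes the next carton. Origin: centre of its underside, x along its long side, z up. It lies loose on column_low.
- column_low: The lowest tea carton of the column, standing loose on the counter under column_top. Same size, origin at the centre of its underside.
- mug_a: Bystander: glass mug, 68 mm in diameter, 88 mm tall, with a handle, near the middle of the counter's far half. Origin: centre of its underside.
- mug_b: Bystander: a second glass mug like mug_a. Origin: centre of its underside.
- enamel_bowl: Bystander: tan enamel bowl with a dark rim, 132 mm in diameter, 62 mm tall. Origin: centre of its underside.
- jam_jar: Bystander: jam jar with a steel lid, 72 mm in diameter, 87 mm tall. Origin: centre of its underside.
- spoon: Bystander: steel spoon 170 mm long, lying on the counter beyond the column and the bottle. Origin near its middle, x along it.
- salt_shaker: Bystander: small steel salt shaker, 42 mm in diameter, 71 mm tall, near the middle, a little beyond the column and the bottle. Origin: centre of its underside.
Things that resemble listed ones, but are neither listed nor needed, are in the scene too. Leave any purple look-alike of the carton_b alone.

How it is judged:
On the way, in this order (a step that is already met when the one before it is completed fails the run):
1. one of the loose cartons lies squarely on the column, let go (((horizontal distance between carton_a and column_top below 0.012 m and angle between the x axis of carton_a and the x axis of column_top, either way round below 0.14 rad and height (world z) of carton_a between 0.084 and 0.096 m and angle between carton_a's own z axis and vertical below 0.08 rad and contact force between the fingers and carton_a below 0.2 N and linear speed of carton_a below 0.03 m/s and height (world z) of column_top between 0.039 and 0.051 m and horizontal distance between column_top and column_low below 0.02 m and distance of column_low from where it was at the start of the episode below 0.03 m) or (horizontal distance between carton_b and column_top below 0.012 m and angle between the x axis of carton_b and the x axis of column_top, either way round below 0.14 rad and height (world z) of carton_b between 0.084 and 0.096 m and angle between carton_b's own z axis and vertical below 0.08 rad and contact force between the fingers and carton_b below 0.2 N and linear speed of carton_b below 0.03 m/s and height (world z) of column_top between 0.039 and 0.051 m and horizontal distance between column_top and column_low below 0.02 m and distance of column_low from where it was at the start of the episode below 0.03 m))), for 0.2 s.
2. both loose cartons lie squarely on the column, one upon the other, let go (((horizontal distance between each of carton_a, carton_b and column_top below 0.012 m and angle between the x axis of each of carton_a, carton_b and the x axis of column_top, either way round below 0.14 rad and height (world z) of carton_a between 0.084 and 0.096 m and angle between each of carton_a, carton_b's own z axis and vertical below 0.08 rad and contact force between the fingers and carton_a below 0.2 N and linear speed of each of carton_a, carton_b below 0.03 m/s and height (world z) of carton_b between 0.129 and 0.141 m and contact force between the fingers and carton_b below 0.2 N) or (horizontal distance between each of carton_b, carton_a and column_top below 0.012 m and angle between the x axis of each of carton_b, carton_a and the x axis of column_top, either way round below 0.14 rad and height (world z) of carton_b between 0.084 and 0.096 m and angle between each of carton_b, carton_a's own z axis and vertical below 0.08 rad and contact force between the fingers and carton_b below 0.2 N and linear speed of each of carton_b, carton_a below 0.03 m/s and height (world z) of carton_a between 0.129 and 0.141 m and contact force between the fingers and carton_a below 0.2 N)) and height (world z) of column_top between 0.039 and 0.051 m and horizontal distance between column_top and column_low below 0.02 m and distance of column_low from where it was at the start of the episode below 0.03 m), for 0.2 s.
3. the safety cap is pressed down by at least 3 mm (z of cap in the frame of bottle below 0.1035 m), for 0.05 s.
4. the cap, still on the neck, is twisted by more than 40 degrees (angle between the x axis of cap and the x axis of bottle, either way round above 0.7 rad and z of cap in the frame of bottle below 0.1125 m and horizontal distance between cap and bottle below 0.006 m), for 0.02 s.
At the end, for the whole second after the job is handed in: Both cartons lie let go and level on the column, each within 12 mm and 8 degrees of the carton that topped it; the bottle stands upright in its holder; the fingers hold the cap still, within 17 degrees of upright, 45 to 200 mm above its locked place, within 35 mm of the bottle's axis (all of step 2 and angle between bottle's own z axis and vertical below 0.08 rad and height (world z) of bottle below 0.008 m and distance of bottle from where it was at the start of the episode below 0.02 m and z of cap in the frame of bottle between 0.1515 and 0.3065 m and horizontal distance between cap and bottle below 0.035 m and angle between cap's own z axis and vertical below 0.3 rad and contact force between the fingers and cap above 1 N and contact force between cap and bottle below 0.05 N and linear speed of cap below 0.03 m/s); the arm keeps its last pose, push and grip.
It fails at once if a bystander is pushed by more than 30 mm (distance of any of mug_a, mug_b, enamel_bowl, jam_jar, spoon, salt_shaker from where it was at the start of the episode above 0.03 m).
It fails at once if the bottle is tipped over or pulled up out of its holder (angle between bottle's own z axis and vertical above 0.3 rad or height (world z) of bottle above 0.03 m).
It fails at once if a carton is dropped or thrown ((contact force between the fingers and carton_a below 0.05 N and linear speed of carton_a above 0.7 m/s) or (contact force between the fingers and carton_b below 0.05 N and linear speed of carton_b above 0.7 m/s)).
It also fails if it takes over 67 s, if anything falls off the work surface, if the arm or the gripper's body presses on something with over 40 N, if the wrist force passes 120 N, or if a joint passes its speed limit or range.

### The arm

A 7-joint arm with a two-finger parallel gripper is mounted at the origin on the work surface. World frame = base frame: x ahead of the robot, y to its left, z up, the work surface at z = 0. Lengths are in m, angles in rad, forces in N, time in s.
With the tool pointing down it reaches from about 0.35 to 0.9 m from the base axis. Payload 8.1 kg.
Tool frame: the origin (TCP) lies at the very end of the fingers, on their centre line; the grasp point (between the pads) lies 19 mm behind it; z points along the fingers, y is the direction in which the jaws open and shut (so a half turn about z gives the same grasp; the last joint's range is limited). The gripper opens to 92 mm and grips with 3 to 60 N. Pads are 19 mm wide; open, the fingers measure 130 mm over their backs; the gripper's body (75 mm by 190 mm) begins 47 mm behind the grasp point.
Start: joints at [1.212, 0.434, 0.025, 1.573, -0.012, 1.134, -0.075], TCP at [0.158, -0.605, 0.227] pointing down, gripper open.
Joint ranges: [-2.62, 2.62], [-0.44, 2.09], [-1.27, 1.32], [0.08, 2.57], [-1.32, 4.46], [0.12, 2], [-2.74, 2.74]. Speed limits (rad/s): [2.22, 2.22, 3.01, 3.01, 3.14, 3.14, 3.14].

### API

Orientations are given as a rotation vector (axis times angle).
In Python, from cell import observe, get_image, sign_off gives the robot as it stands.
- The arm moves only by the tool arm_command, never from a script. Its argument "deltas" is a list of rows, each an object with "xyz": the shift along the tool's x, y, z in cm, a list of three; "turn": the turn about the tool's z in degrees; "jaw": the closure in counts, from 0 (fully open) to 255 (shut). A call has 1 to 5 rows; each row is the pose to reach, as a shift and turn from the pose measured when the call began, along the tool's axes at that moment; what a row does not reach only later rows make up. A row lasts 1/12 s, in which the tool goes at most 41.7 mm and 7.16 degrees, less where a joint would pass 70% of its speed; a pose out of reach is approached as far as the arm can. A call with a gripper value outside its range is refused whole. The fingers move at their own pace and stop on an object; "force" is the grip in N (left out, the last holds). Time passes only in rows, so rows that repeat a pose let the fingers close. It gives the time, the measured TCP pose, the force and the opening at its end, in the units of the state.
- observe(): the state, without advancing time (a new reading comes with each control period).
- get_image(name): name is "scene" or "top"; returns a dict with "frame" (400x640x3 uint8, red, green, blue), "depth" (400x640 float32, m along the optical axis (not along the pixel's ray), 0 where there is no reading), "camera_matrix" (3x3 intrinsics, pixels), "cam_to_world" (4x4, takes a point from camera to world coordinates). Camera axes: x right, y up, looking along -z (the intrinsics and any distortion apply to the point x, -y, -z); pixel columns grow to the right and rows downward; lengths in m; the calibration is good to about 2 mm. A picture is of the moment at which its call begins.
- sign_off(): hands the job in, once; it reports no verdict.
The state is a dict: "clock": time; "joints": joint angles; "dq": joint speeds; "joint_efforts": joint torques, N m; "position": TCP position; "ee_rot": TCP orientation; "force": force on the tool from outside, world axes, zero at the start; "ft_torque": the same for the moment, N m; "width": opening from 0.0 (shut) to 1.0 (fully open).
Only numpy, scipy, OpenCV 4.12 (cv2) and the standard library are available. Lean on these libraries where they do the work, as an engineer would, in place of code of your own. Each camera call takes 0.05 s, during which the arm holds its last target.

## Working session

There is one attempt and no reset: what is moved stays moved. The work goes in short steps, Python scripts to look and compute and a tool call to move; the robot and the scene stay as the last step left them, time stands still between calls to the robot, and variables do not carry over. Pictures are saved under pics/ and viewed, and the job is handed in when it is done.

Besides the shell and the picture viewer there is one more tool, called after ">>>" by a JSON object that holds its "name" and its "arguments". arm_command: Moves the arm, as the interface text tells. Its arguments: {"type":"object","properties":{"deltas":{"type":"array","items":{"type":"object","properties":{"xyz":{"type":"array","items":{"type":"number"}},"turn":{"type":"number"},"jaw":{"type":"number"}}}},"force":{"type":"number"}},"required":["deltas"]}

```bash
ls; mkdir -p pics; cat > h.py <<'E'
import numpy as np, cv2
from cell import observe, get_image, sign_off
def save(n,f): cv2.imwrite('pics/'+n,cv2.cvtColor(f,cv2.COLOR_RGB2BGR))
def pts(im):
    K=np.array(im['camera_matrix']);T=np.array(im['cam_to_world']);d=im['depth']
    v,u=np.mgrid[:d.shape[0],:d.shape[1]]
    x=(u-K[0,2])/K[0,0]*d;y=-(v-K[1,2])/K[1,1]*d
    P=np.stack([x,y,-d],-1)@T[:3,:3].T+T[:3,3]
    P[d<=0]=np.nan
    return P
def proj(im,p):
    K=np.array(im['camera_matrix']);T=np.array(im['cam_to_world'])
    c=T[:3,:3].T@(np.array(p)-T[:3,3]); return K[0,0]*c[0]/-c[2]+K[0,2],K[1,1]*-c[1]/-c[2]+K[1,2]
E
python3 - <<'E'
from h import *
import pickle
for n in('scene','top'):
    im=get_image(n);save(n+'0.png',im['frame']);print(n,im['camera_matrix'],im['cam_to_world'],[k for k in im])
    pickle.dump(im,open(n+'0.pkl','wb'))
print(observe())
E
```

```text
pics
scene [[453.30426145   0.         322.72818112]
 [  0.         453.30426145 201.39965482]
 [  0.           0.           1.        ]] [[ 0.61328789 -0.61973196  0.48970426  1.16662156]
 [ 0.78970973  0.46902974 -0.39543602 -0.39914928]
 [ 0.01537848  0.62924034  0.77705862  1.08900992]
 [ 0.          0.          0.          1.        ]] ['frame', 'depth', 'camera_matrix', 'cam_to_world']
top [[385.7443452    0.         319.4410779 ]
 [  0.         385.7443452  197.26005363]
 [  0.           0.           1.        ]] [[-1.21269788e-02  9.83676675e-01 -1.79535889e-01  3.40970043e-01]
 [-9.99926346e-01 -1.18420598e-02  2.65867472e-03  1.21136315e-01]
 [ 4.89201568e-04  1.79554907e-01  9.83747831e-01  1.31591108e+00]
 [ 0.00000000e+00  0.00000000e+00  0.00000000e+00  1.00000000e+00]] ['frame', 'depth', 'camera_matrix', 'cam_to_world']
{'clock': 0.1, 'joints': array([ 1.21234895,  0.43515035,  0.02496   ,  1.57399398, -0.01155217,
        1.13396442, -0.07510505]), 'dq': array([-0.00146117, -0.00233851,  0.00125673, -0.00310635, -0.00195463,
        0.00211061, -0.00088952]), 'joint_efforts': array([ 3.43699110e-03, -6.69124246e+01,  9.88054052e-01, -3.15146220e+01,
       -6.06062589e-02,  3.73639364e-02, -3.47075968e-07]), 'position': array([ 0.15799676, -0.60424551,  0.22602981]), 'ee_rot': array([-3.11461084e+00, -4.00554121e-01,  5.26744504e-04]), 'force': array([ 0.68248099, -0.2759772 ,  0.77640001]), 'ft_torque': array([ 0.01388628, -0.01811889,  0.04668113]), 'width': 1.0023312048436217}
```

View pics/scene0.png

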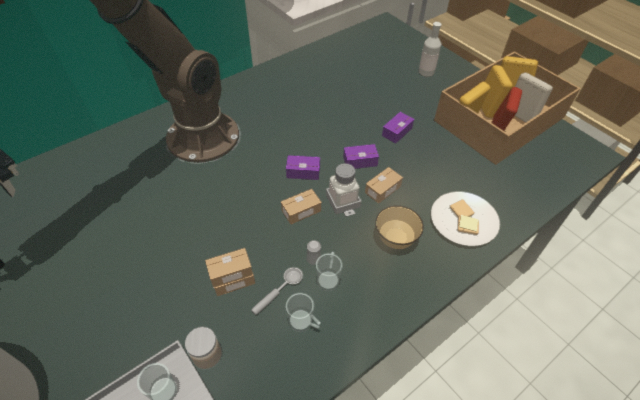

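View pics/top0.png

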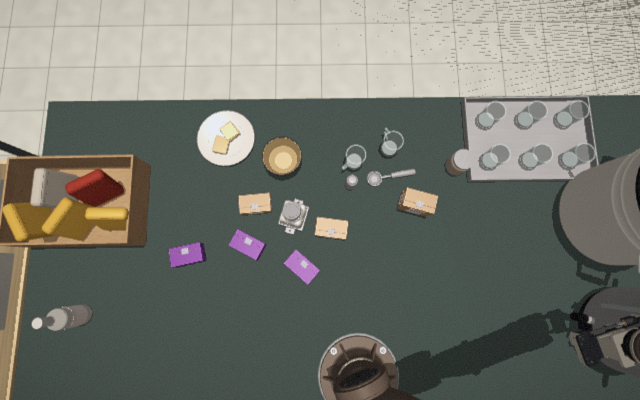

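Brown cartons appear in the top view at (254,204) and (331,228), on either side of the bottle at (293,213). The column is at (418,201). The look-alikes are purple, at (186,254), (247,244) and (301,266), and I'll leave them alone. In the scene view the same brown cartons are at (384,183), (301,205) and (230,268).

```bash
cat > meas.py <<'E'
from h import *
def brown(im):
    P=pts(im);hsv=cv2.cvtColor(im['frame'],cv2.COLOR_RGB2HSV)
    return P,hsv
def rect(P,zlo,zhi,box,hsv=None,col=True):
    m=(P[...,2]>zlo)&(P[...,2]<zhi)&(P[...,0]>box[0])&(P[...,0]<box[1])&(P[...,1]>box[2])&(P[...,1]<box[3])
    q=P[m]
    if len(q)<10: return None
    r=cv2.minAreaRect((q[:,:2]*1000).astype(np.float32))
    (cx,cy),(w,h),a=r
    if w<h: w,h=h,w;a+=90
    a=(a+90)%180-90
    return dict(n=len(q),c=(round(cx,1),round(cy,1)),sz=(round(w,1),round(h,1)),yaw=round(a,1),med=np.round(np.median(q,0)*1000,1))
E
python3 - <<'E'
from meas import *
import pickle
for n in('scene','top'):
    im=pickle.load(open(n+'0.pkl','rb'));P=pts(im)
    px={'top':dict(A=(254,204),B=(331,228),C=(418,198),cap=(293,209),p1=(186,254),p2=(247,244),p3=(301,266),salt=(351,180)),
        'scene':dict(A=(384,180),B=(301,203),C=(230,260),cap=(346,171),p3=(303,165),p2=(361,155),salt=(314,244))}[n]
    for k,(u,v) in px.items():
        p=np.nanmedian(P[v-2:v+3,u-2:u+3].reshape(-1,3),0);print(n,k,np.round(p,3))
        h=p[2]
        if k in'ABC':print('   ',rect(P,h-.008,h+.008,(p[0]-.075,p[0]+.075,p[1]-.075,p[1]+.075)))
        if k=='cap':print('   ',rect(P,h-.006,h+.006,(p[0]-.05,p[0]+.05,p[1]-.05,p[1]+.05)))
    f=im['frame'][150:290,150:450] if n=='top' else im['frame'][140:300,190:430]
    save(n+'crop.png',cv2.resize(f,None,fx=2.6,fy=2.6,interpolation=cv2.INTER_CUBIC))
E
```

```text
scene A [0.556 0.335 0.045]
    {'n': 541, 'c': (556.2, 333.7), 'sz': (108.4, 63.0), 'yaw': -85.1, 'med': array([558.9, 331.8,  45. ])}
scene B [0.475 0.077 0.045]
    {'n': 613, 'c': (470.3, 78.1), 'sz': (105.6, 65.2), 'yaw': 80.3, 'med': array([472.7,  76.2,  45. ])}
scene C [ 0.546 -0.199  0.091]
    {'n': 894, 'c': (550.5, -208.5), 'sz': (103.4, 64.2), 'yaw': 73.8, 'med': array([ 553.1, -209.5,   90.3])}
scene cap [0.521 0.205 0.14 ]
    {'n': 239, 'c': (516.6, 204.0), 'sz': (55.2, 53.7), 'yaw': -72.3, 'med': array([518.2, 202.7, 140.1])}
scene p3 [0.355 0.172 0.046]
scene p2 [0.431 0.348 0.046]
scene salt [0.627 0.01  0.07 ]
top A [0.552 0.337 0.046]
    {'n': 555, 'c': (556.1, 336.1), 'sz': (104.5, 60.2), 'yaw': -84.7, 'med': array([555.9, 336.4,  44.9])}
top B [0.469 0.081 0.045]
    {'n': 572, 'c': (469.9, 80.2), 'sz': (103.9, 60.2), 'yaw': 81.4, 'med': array([469.5,  80.6,  44.5])}
top C [ 0.558 -0.2    0.091]
    {'n': 599, 'c': (550.6, -206.9), 'sz': (104.8, 60.6), 'yaw': 73.6, 'med': array([ 549.4, -206.3,   89.6])}
top cap [0.52  0.2   0.141]
    {'n': 250, 'c': (515.8, 204.9), 'sz': (53.2, 52.3), 'yaw': 44.2, 'med': array([514.2, 205.9, 139.8])}
top p1 [0.39  0.556 0.044]
top p2 [0.42  0.357 0.045]
top p3 [0.347 0.18  0.045]
top salt [0.625 0.013 0.07 ]
```

View pics/topcrop.png

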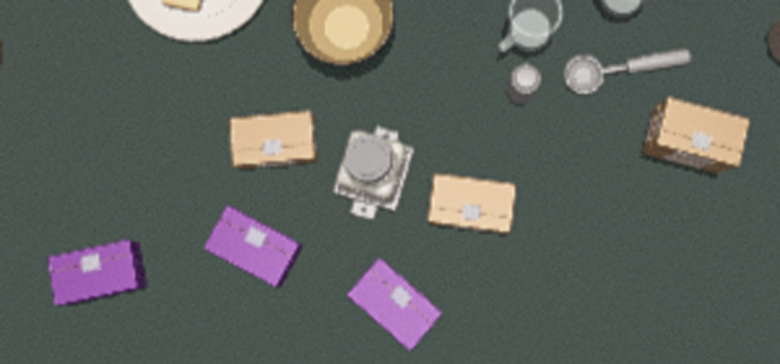

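View pics/scenecrop.png

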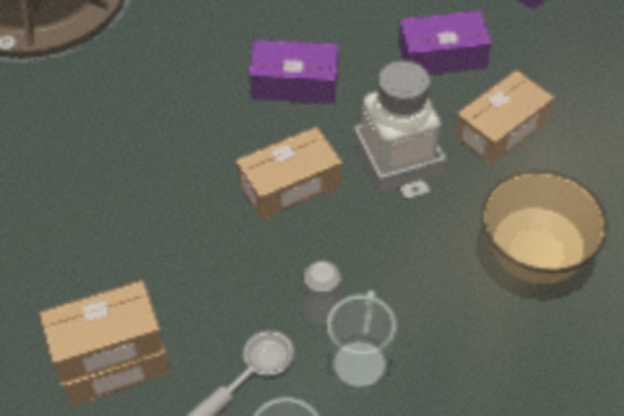

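Brown carton A is at (0.556, 0.335) with yaw −85°, and B is at (0.470, 0.080) with yaw 81°. The column is at (0.5505, −0.2075) with yaw 73.7°, and the cap is at about (0.516, 0.2045) with its top at 0.140. Both views agree with the sizes and heights given. I'll take B first.

```bash
cat > to.py <<'E'
from h import *
import sys
from scipy.spatial.transform import Rotation as R
def psi(o):
    M=R.from_rotvec(o['ee_rot']).as_matrix();return np.degrees(np.arctan2(M[1,0],M[0,0])),M
def show(*t):
    o=observe();p,M=psi(o)
    print('t',round(o['clock'],2),'pos',np.round(o['position'],4),'psi',round(p,2),'tilt',round(np.degrees(np.arccos(-M[2,2])),2),'w',round(o['width'],3),'F',np.round(o['force'],1),'j',np.round(o['joints'],2))
    if t:
        d=M.T@(np.array(t[:3])-o['position'])*100
        tt=-( (t[3]-p+180)%360-180)
        # also after-turn axes
        a=np.radians(t[3]);X=np.array([np.cos(a),np.sin(a),0]);Y=np.array([np.sin(a),-np.cos(a),0])
        dd=np.array(t[:3])-o['position']
        print('delta cm',np.round(d,2),'turn',round(tt,2),'| in target axes',np.round([dd@X*100,dd@Y*100,-dd[2]*100],2))
    return o
if __name__=='__main__': show(*map(float,sys.argv[1:]))
E
python3 to.py .470 .0798 .15 81; python3 - <<'E'
from meas import *
import pickle
im=pickle.load(open('top0.pkl','rb'));P=pts(im)
for k,(u,v) in dict(bowlrim_low=(282,172),bowl=(282,140)).items(): print(k,P[v,u])
m=(P[...,2]>.05)&(P[...,2]<.07)&(P[...,1]>.17)&(P[...,1]<.4)&(P[...,0]>.5)
print(np.nanmin(P[m],0),np.nanmax(P[m],0))
E
```

```text
t 0.1 pos [ 0.158  -0.6042  0.226 ] psi 14.66 tilt 0.08 w 1.002 F [ 0.7 -0.3  0.8] j [ 1.21  0.44  0.02  1.57 -0.01  1.13 -0.08]
delta cm [ 47.49 -58.27   7.67] turn -66.34 | in target axes [72.44 20.12  7.6 ]
bowlrim_low [0.66875239 0.24632474 0.01611369]
bowl [0.7713994  0.24317645 0.05498726]
[0.50111059 0.17226038 0.0500012 ] [0.7818923  0.37526245 0.06996508]
```

>>> {"name": "arm_command", "arguments": {"deltas": [{"xyz":[47,-58,5],"turn":-66},{"xyz":[47,-58,5],"turn":-66},{"xyz":[47,-58,5],"turn":-66},{"xyz":[47,-58,5],"turn":-66},{"xyz":[47,-58,5],"turn":-66}], "force": 30}}

```text
schema error: expected keys xyz, turn, jaw
```

```bash
python3 to.py .470 .0798 .15 81
```

```text
t 0.1 pos [ 0.158  -0.6042  0.226 ] psi 14.66 tilt 0.08 w 1.002 F [ 0.7 -0.3  0.8] j [ 1.21  0.44  0.02  1.57 -0.01  1.13 -0.08]
delta cm [ 47.49 -58.27   7.67] turn -66.34 | in target axes [72.44 20.12  7.6 ]
```

>>> {"name": "arm_command", "arguments": {"deltas": [{"xyz":[47,-58,5],"turn":-66,"jaw":0},{"xyz":[47,-58,5],"turn":-66,"jaw":0},{"xyz":[47,-58,5],"turn":-66,"jaw":0},{"xyz":[47,-58,5],"turn":-66,"jaw":0},{"xyz":[47,-58,5],"turn":-66,"jaw":0}], "force": 30}}

```text
clock: 0.52
position: [0.244, -0.4132, 0.2124]
ee_rot: [-2.837, -1.347, 0.0]
force: [1.1, -0.7, 0.6]
width: 0.999
```

```bash
python3 to.py .470 .0798 .15 81
```

```text
t 0.52 pos [ 0.244  -0.4132  0.2124] psi 50.81 tilt 0.06 w 0.999 F [ 1.1 -0.7  0.6] j [ 1.08  0.23 -0.19  1.92  0.05  1.    0.19]
delta cm [ 52.49 -13.63   6.28] turn -30.19 | in target axes [52.23 14.61  6.24]
```

>>> {"name": "arm_command", "arguments": {"deltas": [{"xyz":[52.5,-13.6,6],"turn":-30.2,"jaw":0},{"xyz":[52.5,-13.6,6],"turn":-30.2,"jaw":0},{"xyz":[52.5,-13.6,6],"turn":-30.2,"jaw":0},{"xyz":[52.5,-13.6,6],"turn":-30.2,"jaw":0},{"xyz":[52.5,-13.6,6],"turn":-30.2,"jaw":0}]}}

```text
clock: 0.93
position: [0.33, -0.2251, 0.1898]
ee_rot: [-2.381, -2.049, 0.0]
force: [0.6, 0.6, -0.9]
width: 1.001
```

```bash
python3 to.py .470 .0798 .1 81
```

```text
t 0.93 pos [ 0.33   -0.2251  0.1898] psi 81.43 tilt 0.05 w 1.001 F [ 0.6  0.6 -0.9] j [ 0.85  0.14 -0.42  2.1   0.07  0.91  0.24]
delta cm [32.23  9.3   8.99] turn 0.43 | in target axes [32.31  9.06  8.98]
```

>>> {"name": "arm_command", "arguments": {"deltas": [{"xyz":[32.2,9.3,7],"turn":0.4,"jaw":0},{"xyz":[32.2,9.3,7],"turn":0.4,"jaw":0},{"xyz":[32.2,9.3,7],"turn":0.4,"jaw":0},{"xyz":[32.2,9.3,7],"turn":0.4,"jaw":0},{"xyz":[32.2,9.3,7],"turn":0.4,"jaw":0}]}}

```text
clock: 1.35
position: [0.415, -0.0397, 0.1472]
ee_rot: [-2.389, -2.04, -0.0]
force: [1.3, -1.0, 0.0]
width: 1.007
```

```bash
python3 to.py .470 .0798 .1 81
```

```text
t 1.35 pos [ 0.415  -0.0397  0.1472] psi 80.99 tilt 0.03 w 1.007 F [ 1.3 -1.   0. ] j [ 0.45  0.25 -0.56  2.12  0.18  0.82 -0.38]
delta cm [12.66  3.57  4.73] turn -0.01 | in target axes [12.66  3.57  4.72]
```

>>> {"name": "arm_command", "arguments": {"deltas": [{"xyz":[12.7,3.6,4.7],"turn":0,"jaw":0},{"xyz":[12.7,3.6,4.7],"turn":0,"jaw":0},{"xyz":[12.7,3.6,4.7],"turn":0,"jaw":0},{"xyz":[12.7,3.6,4.7],"turn":0,"jaw":0},{"xyz":[12.7,3.6,4.7],"turn":0,"jaw":0}]}}

```text
clock: 1.77
position: [0.4708, 0.0849, 0.099]
ee_rot: [-2.381, -2.045, -0.001]
force: [-0.3, -0.4, -0.1]
width: 0.997
```

```bash
python3 to.py .470 .0798 .014 81; python3 - <<'E'
from h import *
im=get_image('scene');save('s1.png',cv2.resize(im['frame'][100:300,180:480],None,fx=2.6,fy=2.6))
E
```

```text
t 1.77 pos [0.4708 0.0849 0.099 ] psi 81.33 tilt 0.2 w 0.997 F [-0.3 -0.4 -0.1] j [ 0.14  0.42 -0.55  2.04  0.31  0.77 -0.75]
delta cm [-0.54  0.01  8.5 ] turn 0.33 | in target axes [-0.52 -0.    8.5 ]
```

View pics/s1.png

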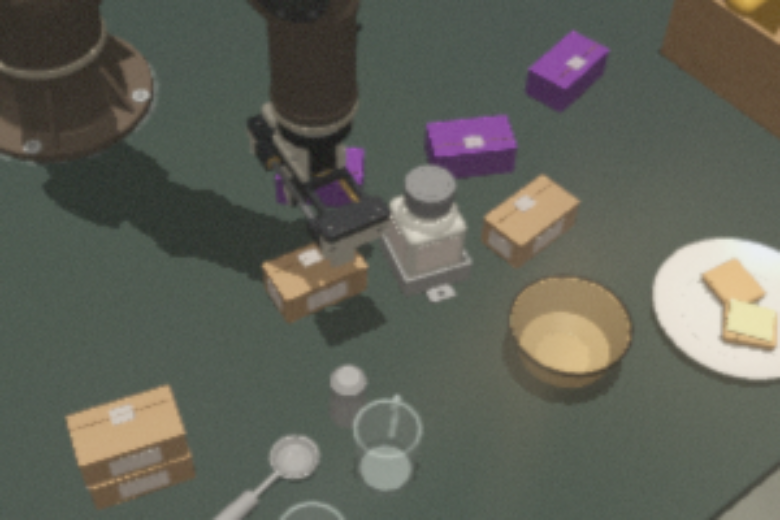

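The gripper is over carton B at about crop (320,280), with its fingers on either side and clear of the bottle. I'll go down now.

>>> {"name": "arm_command", "arguments": {"deltas": [{"xyz":[-0.5,0,3.5],"turn":0.3,"jaw":0},{"xyz":[-0.5,0,6],"turn":0.3,"jaw":0},{"xyz":[-0.5,0,8],"turn":0.3,"jaw":0},{"xyz":[-0.5,0,8.5],"turn":0.3,"jaw":0},{"xyz":[-0.5,0,8.5],"turn":0.3,"jaw":0}]}}

```text
clock: 2.23
position: [0.4679, 0.0761, 0.0136]
ee_rot: [-2.389, -2.035, 0.006]
force: [0.2, -0.0, 0.6]
width: 1.001
```

```bash
python3 to.py .470 .0798 .014 81
```

```text
t 2.23 pos [0.4679 0.0761 0.0136] psi 80.86 tilt 0.28 w 1.001 F [ 0.2 -0.   0.6] j [ 0.07  0.55 -0.45  2.11  0.43  0.57 -0.85]
delta cm [ 0.4   0.15 -0.04] turn -0.14 | in target axes [ 0.4   0.15 -0.04]
```

>>> {"name": "arm_command", "arguments": {"deltas": [{"xyz":[0.4,0.1,0],"turn":0,"jaw":0},{"xyz":[0.4,0.1,0],"turn":0,"jaw":0},{"xyz":[0.4,0.1,0],"turn":0,"jaw":150},{"xyz":[0.4,0.1,0],"turn":0,"jaw":255},{"xyz":[0.4,0.1,0],"turn":0,"jaw":255}]}}

```text
clock: 2.65
position: [0.47, 0.0798, 0.0142]
ee_rot: [-2.39, -2.035, 0.004]
force: [-0.3, -0.1, -0.2]
width: 0.831
```

```bash
python3 to.py .470 .0798 .014 81
```

```text
t 2.65 pos [0.47   0.0798 0.0142] psi 80.85 tilt 0.21 w 0.831 F [-0.3 -0.1 -0.2] j [ 0.06  0.55 -0.46  2.11  0.43  0.58 -0.86]
delta cm [-0.   -0.    0.02] turn -0.15 | in target axes [-0.   -0.    0.02]
```

>>> {"name": "arm_command", "arguments": {"deltas": [{"xyz":[0,0,0],"turn":0,"jaw":255},{"xyz":[0,0,0],"turn":0,"jaw":255},{"xyz":[0,0,0],"turn":0,"jaw":255},{"xyz":[0,0,0],"turn":0,"jaw":255},{"xyz":[0,0,0],"turn":0,"jaw":255}]}}

```text
clock: 3.07
position: [0.4702, 0.0798, 0.0145]
ee_rot: [-2.39, -2.036, 0.004]
force: [-1.2, -0.6, 5.4]
width: 0.651
```

>>> {"name": "arm_command", "arguments": {"deltas": [{"xyz":[0,0,-2],"turn":0,"jaw":255},{"xyz":[0,0,-5],"turn":0,"jaw":255},{"xyz":[0,0,-8],"turn":0,"jaw":255},{"xyz":[0,0,-11],"turn":0,"jaw":255},{"xyz":[0,0,-14],"turn":0,"jaw":255}]}}

```text
clock: 3.48
position: [0.47, 0.0799, 0.1556]
ee_rot: [-2.389, -2.036, 0.005]
force: [0.9, -0.4, -1.9]
width: 0.654
```

```bash
python3 to.py .5505 -.2075 .16 73.7; python3 - <<'E'
from h import *
im=get_image('scene');save('s2.png',cv2.resize(im['frame'][100:300,180:480],None,fx=2.6,fy=2.6))
E
```

```text
t 3.48 pos [0.47   0.0799 0.1556] psi 80.87 tilt 0.25 w 0.654 F [ 0.9 -0.4 -1.9] j [ 0.19  0.34 -0.59  1.97  0.24  0.9  -0.68]
delta cm [-27.09  12.51  -0.49] turn 7.17 | in target axes [-25.32  15.8   -0.44]
```

View pics/s2.png

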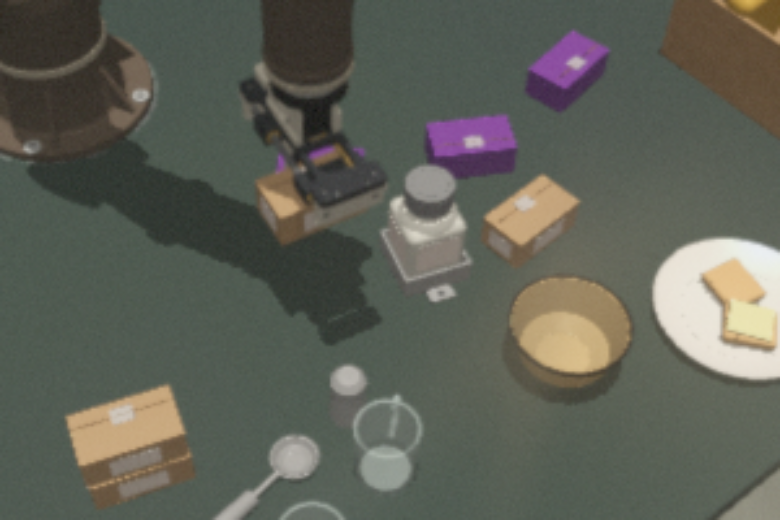

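Carton B is lifted and level in the gripper, at crop (315,205). I'll move it over the column.

>>> {"name": "arm_command", "arguments": {"deltas": [{"xyz":[-3.5,1.6,-0.5],"turn":7.2,"jaw":255},{"xyz":[-7.2,3.3,-0.5],"turn":7.2,"jaw":255},{"xyz":[-10.9,5,-0.5],"turn":7.2,"jaw":255},{"xyz":[-14.6,6.7,-0.5],"turn":7.2,"jaw":255},{"xyz":[-18.3,8.4,-0.5],"turn":7.2,"jaw":255}]}}

```text
clock: 3.95
position: [0.5266, -0.115, 0.1653]
ee_rot: [2.513, 1.884, 0.004]
force: [0.5, 1.2, -1.8]
width: 0.656
```

```bash
python3 to.py .5505 -.2075 .16 73.7
```

```text
t 3.95 pos [ 0.5266 -0.115   0.1653] psi 73.7 tilt 0.16 w 0.656 F [ 0.5  1.2 -1.8] j [ 0.48  0.4  -0.48  1.83  0.22  0.96 -0.38]
delta cm [-8.21  4.89  0.53] turn 0.0 | in target axes [-8.21  4.89  0.53]
```

>>> {"name": "arm_command", "arguments": {"deltas": [{"xyz":[-3,1.8,0],"turn":0,"jaw":255},{"xyz":[-6,3.6,0.2],"turn":0,"jaw":255},{"xyz":[-8.2,4.9,0.5],"turn":0,"jaw":255},{"xyz":[-8.2,4.9,0.5],"turn":0,"jaw":255},{"xyz":[-8.2,4.9,0.5],"turn":0,"jaw":255}]}}

```text
clock: 4.37
position: [0.55, -0.2092, 0.159]
ee_rot: [-2.516, -1.879, -0.002]
force: [-0.4, 1.1, -1.0]
width: 0.656
```

```bash
python3 to.py .5505 -.2075 .115 73.7; python3 - <<'E'
from meas import *
im=get_image('scene');P=pts(im);save('s3.png',cv2.resize(im['frame'][150:350,130:430],None,fx=2.6,fy=2.6))
print(rect(P,.084,.096,(.45,.65,-.30,-.1)))
E
```

```text
t 4.37 pos [ 0.55   -0.2092  0.159 ] psi 73.51 tilt 0.1 w 0.656 F [-0.4  1.1 -1. ] j [ 0.59  0.48 -0.45  1.72  0.24  0.99 -0.23]
delta cm [0.17 0.   4.4 ] turn -0.19 | in target axes [0.18 0.01 4.4 ]
{'n': 511, 'c': (562.2, -211.8), 'sz': (103.2, 40.2), 'yaw': 72.8, 'med': array([ 565.1, -213.3,   90.3])}
```

View pics/s3.png

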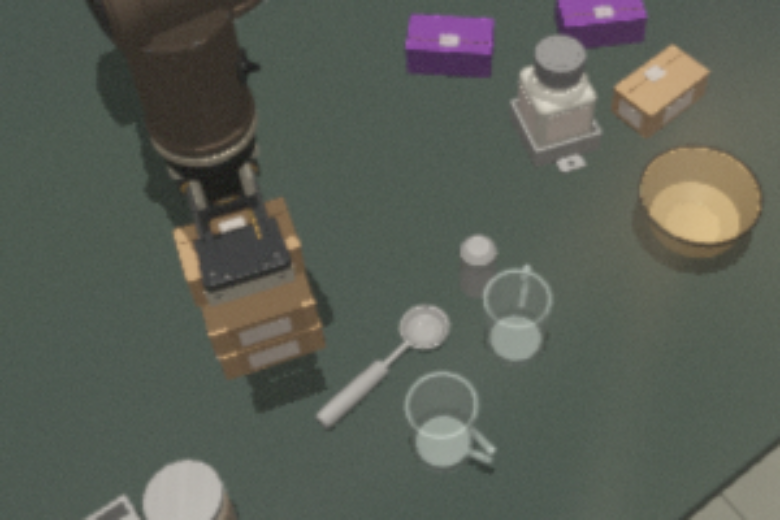

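Carton B hangs squarely above the column at crop (250,250). I'll lower it.

>>> {"name": "arm_command", "arguments": {"deltas": [{"xyz":[0.1,0,1.5],"turn":0,"jaw":255},{"xyz":[0.1,0,3],"turn":0,"jaw":255},{"xyz":[0.1,0,4.2],"turn":0,"jaw":255},{"xyz":[0.1,0,4.6],"turn":0,"jaw":255},{"xyz":[0.1,0,4.6],"turn":0,"jaw":255}]}}

```text
clock: 4.83
position: [0.5497, -0.205, 0.1123]
ee_rot: [-2.511, -1.883, -0.002]
force: [0.3, 0.2, -0.8]
width: 0.652
```

```bash
python3 to.py .5505 -.2075 .1045 73.7; python3 - <<'E'
from meas import *
im=get_image('top');P=pts(im)
print(rect(P,.127,.145,(.45,.65,-.30,-.1)))
E
```

```text
t 4.83 pos [ 0.5497 -0.205   0.1123] psi 73.75 tilt 0.19 w 0.652 F [ 0.3  0.2 -0.8] j [ 0.57  0.53 -0.43  1.77  0.27  0.9  -0.26]
delta cm [-0.22  0.15  0.78] turn 0.05 | in target axes [-0.22  0.15  0.78]
{'n': 187, 'c': (564.4, -175.4), 'sz': (74.4, 42.2), 'yaw': -16.3, 'med': array([ 559.4, -167.4,  142.2])}
```

>>> {"name": "arm_command", "arguments": {"deltas": [{"xyz":[-0.2,0.1,0.4],"turn":0,"jaw":255},{"xyz":[-0.2,0.1,0.6],"turn":0,"jaw":255},{"xyz":[-0.2,0.1,0.75],"turn":0,"jaw":255},{"xyz":[-0.2,0.1,0.75],"turn":0,"jaw":255},{"xyz":[-0.2,0.1,0.75],"turn":0,"jaw":255}]}}

```text
clock: 5.3
position: [0.5508, -0.2076, 0.1059]
ee_rot: [-2.512, -1.883, -0.003]
force: [0.7, -0.0, -1.3]
width: 0.655
```

```bash
python3 to.py .5505 -.2075 .1045 73.7
```

```text
t 5.3 pos [ 0.5508 -0.2076  0.1059] psi 73.72 tilt 0.16 w 0.655 F [ 0.7 -0.  -1.3] j [ 0.57  0.54 -0.43  1.77  0.28  0.89 -0.26]
delta cm [-0.   -0.03  0.14] turn 0.02 | in target axes [-0.   -0.03  0.14]
```

>>> {"name": "arm_command", "arguments": {"deltas": [{"xyz":[0,0,0.15],"turn":0,"jaw":255},{"xyz":[0,0,0.2],"turn":0,"jaw":255},{"xyz":[0,0,0.2],"turn":0,"jaw":255}]}}

```text
clock: 5.55
position: [0.5511, -0.2075, 0.1046]
ee_rot: [-2.513, -1.884, -0.004]
force: [-1.4, 0.9, 4.9]
width: 0.65
```

```bash
python3 to.py .5505 -.2075 .1045 73.7
```

```text
t 5.55 pos [ 0.5511 -0.2075  0.1046] psi 73.72 tilt 0.15 w 0.65 F [-1.4  0.9  4.9] j [ 0.57  0.54 -0.43  1.77  0.28  0.88 -0.26]
delta cm [-0.01 -0.06  0.01] turn 0.02 | in target axes [-0.01 -0.06  0.01]
```

The upward force of 4.9 N shows contact. I'll let go and rise.

>>> {"name": "arm_command", "arguments": {"deltas": [{"xyz":[0,0,0],"turn":0,"jaw":0},{"xyz":[0,0,0],"turn":0,"jaw":0},{"xyz":[0,0,0],"turn":0,"jaw":0},{"xyz":[0,0,0],"turn":0,"jaw":0},{"xyz":[0,0,0],"turn":0,"jaw":0}]}}

```text
clock: 5.97
position: [0.551, -0.2076, 0.1046]
ee_rot: [-2.513, -1.884, -0.004]
force: [-0.8, -0.1, -0.6]
width: 0.964
```

>>> {"name": "arm_command", "arguments": {"deltas": [{"xyz":[0,0,-2],"turn":0,"jaw":0},{"xyz":[0,0,-5],"turn":0,"jaw":0},{"xyz":[0,0,-8],"turn":0,"jaw":0},{"xyz":[0,0,-11],"turn":0,"jaw":0},{"xyz":[0,0,-11],"turn":0,"jaw":0}]}}

```text
clock: 6.38
position: [0.554, -0.2081, 0.2206]
ee_rot: [2.509, 1.881, 0.012]
force: [1.0, 0.6, 0.2]
width: 1.001
```

```bash
python3 to.py .556 .3355 .17 95; python3 - <<'E'
from meas import *
im=get_image('scene');P=pts(im);save('s4.png',cv2.resize(im['frame'][150:350,130:430],None,fx=2.6,fy=2.6))
print(rect(P,.127,.145,(.45,.65,-.30,-.1)))
E
```

```text
t 6.38 pos [ 0.554  -0.2081  0.2206] psi 73.72 tilt 0.56 w 1.001 F [1.  0.6 0.2] j [ 0.6   0.43 -0.46  1.64  0.21  1.11 -0.2 ]
delta cm [ 52.23 -15.09   5.05] turn -21.28 | in target axes [54.14  4.94  5.06]
{'n': 740, 'c': (551.0, -208.5), 'sz': (103.6, 61.9), 'yaw': 74.0, 'med': array([ 560.3, -215.5,  135.3])}
```

View pics/s4.png

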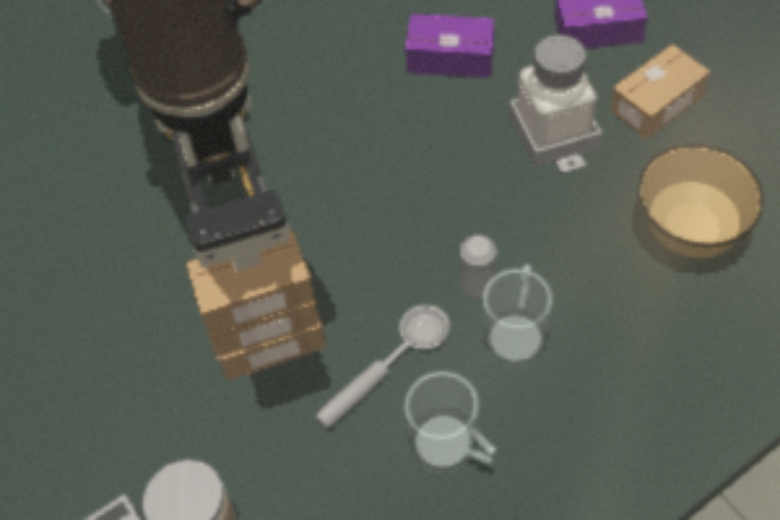

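Carton B is flush on the column, with its top at 0.135 m and centre (551, −208) mm. Carton A is next, passing above the bottle.

>>> {"name": "arm_command", "arguments": {"deltas": [{"xyz":[52.2,-15,1],"turn":-21.3,"jaw":0},{"xyz":[52.2,-15,1],"turn":-21.3,"jaw":0},{"xyz":[52.2,-15,1],"turn":-21.3,"jaw":0},{"xyz":[52.2,-15,1],"turn":-21.3,"jaw":0},{"xyz":[52.2,-15,1],"turn":-21.3,"jaw":0}]}}

```text
clock: 6.85
position: [0.5517, 0.002, 0.2111]
ee_rot: [2.119, 2.314, 0.007]
force: [0.4, 0.1, -0.7]
width: 0.998
```

```bash
python3 to.py .556 .3355 .2 95
```

```text
t 6.85 pos [0.5517 0.002  0.2111] psi 95.02 tilt 0.33 w 0.998 F [ 0.4  0.1 -0.7] j [ 0.35  0.4  -0.61  1.74  0.25  1.08 -0.25]
delta cm [33.19  3.34  1.13] turn 0.02 | in target axes [33.19  3.33  1.11]
```

>>> {"name": "arm_command", "arguments": {"deltas": [{"xyz":[33.2,3.3,1],"turn":0,"jaw":0},{"xyz":[33.2,3.3,1],"turn":0,"jaw":0},{"xyz":[33.2,3.3,1],"turn":0,"jaw":0},{"xyz":[33.2,3.3,1],"turn":0,"jaw":0},{"xyz":[33.2,3.3,1],"turn":0,"jaw":0}]}}

```text
clock: 7.27
position: [0.5537, 0.2103, 0.2042]
ee_rot: [2.12, 2.314, 0.005]
force: [0.9, -0.1, 0.5]
width: 1.0
```

```bash
python3 to.py .556 .3355 .1 95
```

```text
t 7.27 pos [0.5537 0.2103 0.2042] psi 95.01 tilt 0.26 w 1.0 F [ 0.9 -0.1  0.5] j [-0.02  0.48 -0.62  1.65  0.31  1.11 -0.64]
delta cm [12.46  1.27 10.42] turn 0.01 | in target axes [12.45  1.32 10.42]
```

>>> {"name": "arm_command", "arguments": {"deltas": [{"xyz":[4,0.4,1],"turn":0,"jaw":0},{"xyz":[8,0.8,2],"turn":0,"jaw":0},{"xyz":[11,1.2,4.5],"turn":0,"jaw":0},{"xyz":[12.5,1.3,7.5],"turn":0,"jaw":0},{"xyz":[12.5,1.3,9.5],"turn":0,"jaw":0}]}}

```text
clock: 7.68
position: [0.5532, 0.3407, 0.1057]
ee_rot: [-2.115, -2.323, -0.003]
force: [-0.3, -0.4, -0.3]
width: 0.999
```

```bash
python3 to.py .556 .3355 .0142 95; python3 - <<'E'
from h import *
im=get_image('scene');save('s5.png',cv2.resize(im['frame'][80:280,230:530],None,fx=2.6,fy=2.6))
E
```

```text
t 7.68 pos [0.5532 0.3407 0.1057] psi 95.35 tilt 0.11 w 0.999 F [-0.3 -0.4 -0.3] j [-0.27  0.66 -0.58  1.61  0.41  1.   -0.88]
delta cm [-0.56  0.22  9.15] turn 0.35 | in target axes [-0.54  0.24  9.15]
```

View pics/s5.png

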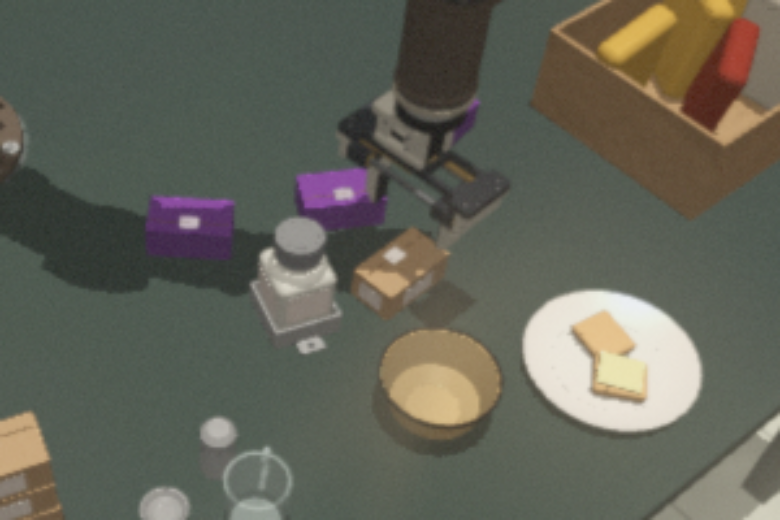

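The gripper is over carton A at about crop (400,270), and its fingers clear both the purple box and the bowl. I'll go down.

>>> {"name": "arm_command", "arguments": {"deltas": [{"xyz":[-0.3,0.2,3],"turn":0.3,"jaw":0},{"xyz":[-0.3,0.2,6],"turn":0.3,"jaw":0},{"xyz":[-0.5,0.2,8.5],"turn":0.3,"jaw":0},{"xyz":[-0.5,0.2,9.1],"turn":0.3,"jaw":0},{"xyz":[-0.5,0.2,9.1],"turn":0.3,"jaw":0}]}}

```text
clock: 8.15
position: [0.5535, 0.3297, 0.009]
ee_rot: [-2.124, -2.314, 0.014]
force: [-0.1, 0.8, -0.1]
width: 1.0
```

```bash
python3 to.py .556 .3355 .0142 95
```

```text
t 8.15 pos [0.5535 0.3297 0.009 ] psi 94.92 tilt 0.52 w 1.0 F [-0.1  0.8 -0.1] j [-0.29  0.77 -0.52  1.68  0.48  0.84 -0.93]
delta cm [ 0.56  0.3  -0.53] turn -0.08 | in target axes [ 0.56  0.3  -0.52]
```

>>> {"name": "arm_command", "arguments": {"deltas": [{"xyz":[0.6,0.3,-0.5],"turn":0,"jaw":0},{"xyz":[0.6,0.3,-0.5],"turn":0,"jaw":0},{"xyz":[0.6,0.3,-0.5],"turn":0,"jaw":255},{"xyz":[0.6,0.3,-0.5],"turn":0,"jaw":255},{"xyz":[0.6,0.3,-0.5],"turn":0,"jaw":255}]}}

```text
clock: 8.57
position: [0.5565, 0.3362, 0.015]
ee_rot: [2.124, 2.314, -0.012]
force: [0.0, 0.2, -0.2]
width: 0.831
```

>>> {"name": "arm_command", "arguments": {"deltas": [{"xyz":[0,0,0],"turn":0,"jaw":255},{"xyz":[0,0,0],"turn":0,"jaw":255},{"xyz":[0,0,0],"turn":0,"jaw":255},{"xyz":[0,0,0],"turn":0,"jaw":255},{"xyz":[0,0,0],"turn":0,"jaw":255}]}}

```text
clock: 8.98
position: [0.5566, 0.3363, 0.0153]
ee_rot: [2.124, 2.314, -0.011]
force: [-0.6, -1.0, 4.7]
width: 0.648
```

```bash
python3 to.py .556 .3355 .215 95
```

```text
t 8.98 pos [0.5566 0.3363 0.0153] psi 94.91 tilt 0.41 w 0.648 F [-0.6 -1.   4.7] j [-0.29  0.77 -0.52  1.66  0.48  0.86 -0.93]
delta cm [ -0.17  -0.17 -19.96] turn -0.09 | in target axes [ -0.07  -0.07 -19.97]
```

>>> {"name": "arm_command", "arguments": {"deltas": [{"xyz":[0,0,-2],"turn":0,"jaw":255},{"xyz":[0,0,-5.5],"turn":0,"jaw":255},{"xyz":[0,0,-9.5],"turn":0,"jaw":255},{"xyz":[0,0,-13.5],"turn":0,"jaw":255},{"xyz":[0,0,-17.5],"turn":0,"jaw":255}]}}

```text
clock: 9.4
position: [0.5568, 0.3369, 0.1916]
ee_rot: [-2.124, -2.315, 0.013]
force: [1.0, 1.0, -2.0]
width: 0.654
```

```bash
python3 to.py .5507 -.2072 .215 73.8; python3 - <<'E'
from h import *
im=get_image('scene');save('s6.png',cv2.resize(im['frame'][80:280,230:530],None,fx=2.6,fy=2.6))
E
```

```text
t 9.4 pos [0.5568 0.3369 0.1916] psi 94.93 tilt 0.48 w 0.654 F [ 1.  1. -2.] j [-0.25  0.59 -0.61  1.5   0.35  1.17 -0.83]
delta cm [-54.17  -5.3   -2.  ] turn 21.13 | in target axes [-52.42  14.59  -2.34]
```

View pics/s6.png

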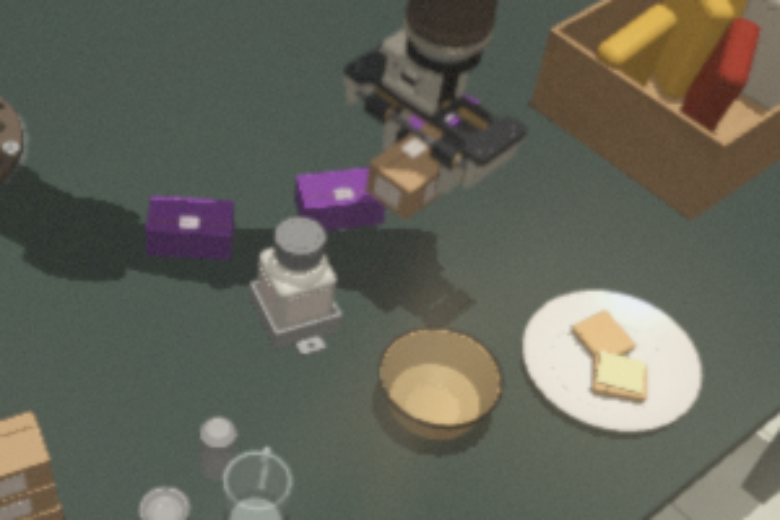

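Carton A is held at crop (410,175). I'll carry it at height over the bottle.

>>> {"name": "arm_command", "arguments": {"deltas": [{"xyz":[-2,-0.2,-2],"turn":5,"jaw":255},{"xyz":[-5.5,-0.5,-2.3],"turn":10,"jaw":255},{"xyz":[-9.3,-0.9,-2.3],"turn":15,"jaw":255},{"xyz":[-13.2,-1.3,-2.3],"turn":20,"jaw":255},{"xyz":[-17.1,-1.7,-2.3],"turn":21.1,"jaw":255}]}}

```text
clock: 9.87
position: [0.5567, 0.1665, 0.2231]
ee_rot: [2.515, 1.88, 0.005]
force: [0.8, -0.5, -2.1]
width: 0.651
```

```bash
python3 to.py .5507 -.2072 .215 73.8
```

```text
t 9.87 pos [0.5567 0.1665 0.2231] psi 73.54 tilt 0.19 w 0.651 F [ 0.8 -0.5 -2.1] j [ 0.    0.42 -0.54  1.66  0.24  1.12 -0.89]
delta cm [-36.01  10.01   0.79] turn -0.26 | in target axes [-36.05   9.85   0.81]
```

>>> {"name": "arm_command", "arguments": {"deltas": [{"xyz":[-3.8,1,0],"turn":-0.3,"jaw":255},{"xyz":[-7.6,2,0],"turn":-0.3,"jaw":255},{"xyz":[-11.4,3.1,0],"turn":-0.3,"jaw":255},{"xyz":[-15.2,4.2,0],"turn":-0.3,"jaw":255},{"xyz":[-19,5.3,0],"turn":-0.3,"jaw":255}]}}

```text
clock: 10.28
position: [0.553, -0.0327, 0.2226]
ee_rot: [2.51, 1.886, 0.004]
force: [-0.1, -0.1, -1.1]
width: 0.653
```

```bash
python3 to.py .5507 -.2072 .2 73.8
```

```text
t 10.28 pos [ 0.553  -0.0327  0.2226] psi 73.84 tilt 0.17 w 0.653 F [-0.1 -0.1 -1.1] j [ 0.34  0.37 -0.5   1.72  0.2   1.09 -0.51]
delta cm [-16.83   4.63   2.25] turn 0.04 | in target axes [-16.82   4.65   2.26]
```

>>> {"name": "arm_command", "arguments": {"deltas": [{"xyz":[-3.8,1,0],"turn":0,"jaw":255},{"xyz":[-7.6,2,0],"turn":0,"jaw":255},{"xyz":[-11.2,3,0.5],"turn":0,"jaw":255},{"xyz":[-14,3.9,1],"turn":0,"jaw":255},{"xyz":[-16,4.5,1.5],"turn":0,"jaw":255}]}}

```text
clock: 10.7
position: [0.5508, -0.2031, 0.2066]
ee_rot: [2.514, 1.881, 0.002]
force: [-0.3, -0.0, -2.1]
width: 0.652
```

>>> {"name": "arm_command", "arguments": {"deltas": [{"xyz":[0,0,0.4],"turn":0,"jaw":255},{"xyz":[0,0,0.4],"turn":0,"jaw":255},{"xyz":[0,0,0.4],"turn":0,"jaw":255}]}}

```text
clock: 10.95
position: [0.5505, -0.202, 0.202]
ee_rot: [2.514, 1.883, 0.001]
force: [-0.3, 0.1, -1.7]
width: 0.652
```

```bash
python3 to.py .5507 -.2072 .152 73.8
```

```text
t 10.95 pos [ 0.5505 -0.202   0.202 ] psi 73.67 tilt 0.06 w 0.652 F [-0.3  0.1 -1.7] j [ 0.57  0.43 -0.44  1.68  0.2   1.08 -0.21]
delta cm [-0.5   0.16  5.  ] turn -0.13 | in target axes [-0.5   0.17  5.  ]
```

>>> {"name": "arm_command", "arguments": {"deltas": [{"xyz":[-0.5,0.2,1],"turn":-0.1,"jaw":255},{"xyz":[-0.5,0.2,2.5],"turn":-0.1,"jaw":255},{"xyz":[-0.5,0.2,3.8],"turn":-0.1,"jaw":255},{"xyz":[-0.5,0.2,4.6],"turn":-0.1,"jaw":255},{"xyz":[-0.5,0.2,4.7],"turn":-0.1,"jaw":255}]}}

```text
clock: 11.37
position: [0.5503, -0.2059, 0.1532]
ee_rot: [-2.509, -1.887, 0.001]
force: [-1.0, -0.2, -1.2]
width: 0.648
```

```bash
python3 to.py .5507 -.2072 .1505 73.8; python3 - <<'E'
from h import *
im=get_image('scene');save('s7.png',cv2.resize(im['frame'][150:350,130:430],None,fx=2.6,fy=2.6))
E
```

```text
t 11.37 pos [ 0.5503 -0.2059  0.1532] psi 73.88 tilt 0.13 w 0.648 F [-1.  -0.2 -1.2] j [ 0.57  0.49 -0.43  1.73  0.23  0.98 -0.23]
delta cm [-0.11  0.08  0.27] turn 0.08 | in target axes [-0.11  0.08  0.27]
```

View pics/s7.png

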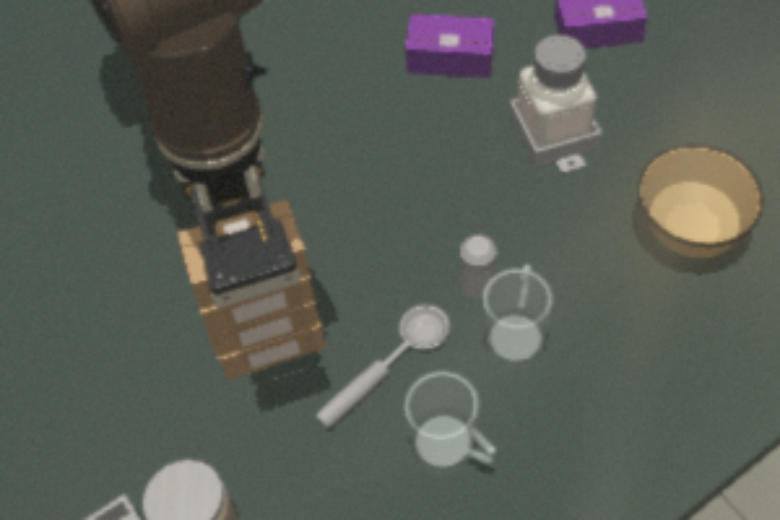

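Carton A is aligned just above the column at crop (240,250). I'll lower it to contact.

>>> {"name": "arm_command", "arguments": {"deltas": [{"xyz":[-0.1,0.1,0.15],"turn":0,"jaw":255},{"xyz":[-0.1,0.1,0.25],"turn":0,"jaw":255},{"xyz":[-0.1,0.1,0.35],"turn":0,"jaw":255},{"xyz":[-0.1,0.1,0.35],"turn":0,"jaw":255}]}}

```text
clock: 11.75
position: [0.5516, -0.2075, 0.1508]
ee_rot: [-2.51, -1.887, -0.001]
force: [0.6, -0.4, -0.9]
width: 0.648
```

```bash
python3 to.py .5507 -.2072 .1495 73.8
```

```text
t 11.75 pos [ 0.5516 -0.2075  0.1508] psi 73.86 tilt 0.06 w 0.648 F [ 0.6 -0.4 -0.9] j [ 0.57  0.49 -0.42  1.73  0.23  0.98 -0.23]
delta cm [ 0.   -0.09  0.13] turn 0.06 | in target axes [ 0.   -0.09  0.13]
```

>>> {"name": "arm_command", "arguments": {"deltas": [{"xyz":[0,-0.1,0.1],"turn":0,"jaw":255},{"xyz":[0,-0.1,0.2],"turn":0,"jaw":255},{"xyz":[0,-0.1,0.2],"turn":0,"jaw":255}]}}

```text
clock: 12.0
position: [0.5515, -0.2073, 0.1503]
ee_rot: [2.51, 1.887, 0.003]
force: [-0.9, 0.9, 9.0]
width: 0.654
```

```bash
python3 to.py .5507 -.2072 .1495 73.8
```

```text
t 12.0 pos [ 0.5515 -0.2073  0.1503] psi 73.87 tilt 0.12 w 0.654 F [-0.9  0.9  9. ] j [ 0.57  0.49 -0.43  1.73  0.24  0.97 -0.23]
delta cm [-0.01 -0.08  0.08] turn 0.07 | in target axes [-0.01 -0.08  0.08]
```

Contact at 9 N. I'll let go and rise.

>>> {"name": "arm_command", "arguments": {"deltas": [{"xyz":[0,0,0],"turn":0,"jaw":0},{"xyz":[0,0,0],"turn":0,"jaw":0},{"xyz":[0,0,0],"turn":0,"jaw":0},{"xyz":[0,0,0],"turn":0,"jaw":0},{"xyz":[0,0,0],"turn":0,"jaw":0}]}}

```text
clock: 12.42
position: [0.5514, -0.2073, 0.1502]
ee_rot: [2.511, 1.887, 0.003]
force: [-0.2, 0.3, 0.3]
width: 0.966
```

>>> {"name": "arm_command", "arguments": {"deltas": [{"xyz":[0,0,-2],"turn":0,"jaw":0},{"xyz":[0,0,-5],"turn":0,"jaw":0},{"xyz":[0,0,-8],"turn":0,"jaw":0},{"xyz":[0,0,-9],"turn":0,"jaw":0},{"xyz":[0,0,-9],"turn":0,"jaw":0}]}}

```text
clock: 12.83
position: [0.5529, -0.2076, 0.2433]
ee_rot: [2.507, 1.884, 0.007]
force: [-0.2, 0.1, -0.1]
width: 1.0
```

```bash
python3 to.py .516 .2045 .2 75; python3 - <<'E'
from meas import *
im=get_image('scene');P=pts(im);save('s8.png',cv2.resize(im['frame'][150:350,130:430],None,fx=2.6,fy=2.6))
print(rect(P,.172,.19,(.45,.65,-.30,-.1)))
im=get_image('top');P=pts(im)
print(rect(P,.172,.19,(.45,.65,-.30,-.1)))
for lo,hi in((.133,.146),(.136,.144)):print('cap',rect(P,lo,hi,(.46,.57,.15,.25)))
# bottle body/holder yaw
print('bottle',rect(P,.06,.11,(.45,.6,.13,.28)));print('holder',rect(P,.02,.04,(.45,.6,.13,.28)))
save('cap.png',cv2.resize(im['frame'][180:240,260:330],None,fx=8,fy=8,interpolation=cv2.INTER_CUBIC))
E
```

```text
t 12.83 pos [ 0.5529 -0.2076  0.2433] psi 73.86 tilt 0.41 w 1.0 F [-0.2  0.1 -0.1] j [ 0.59  0.4  -0.44  1.61  0.19  1.16 -0.18]
delta cm [ 38.55 -15.03   4.24] turn -1.14 | in target axes [ 38.85 -14.23   4.33]
{'n': 637, 'c': (551.8, -208.5), 'sz': (104.1, 62.5), 'yaw': 73.7, 'med': array([ 564.7, -219.8,  180.1])}
{'n': 347, 'c': (556.4, -187.7), 'sz': (64.3, 60.1), 'yaw': 73.6, 'med': array([ 558.3, -180.9,  179.6])}
cap {'n': 249, 'c': (515.6, 204.6), 'sz': (52.9, 52.5), 'yaw': 44.7, 'med': array([516.3, 206. , 139.6])}
cap {'n': 231, 'c': (515.6, 204.6), 'sz': (52.9, 52.3), 'yaw': 44.7, 'med': array([514.3, 205.7, 139.7])}
bottle {'n': 232, 'c': (515.5, 205.5), 'sz': (72.3, 72.2), 'yaw': 73.4, 'med': array([496.6, 193.1,  91.3])}
holder {'n': 74, 'c': (514.7, 206.0), 'sz': (82.5, 81.4), 'yaw': 74.3, 'med': array([485.9, 183.8,  28.1])}
```

View pics/s8.png

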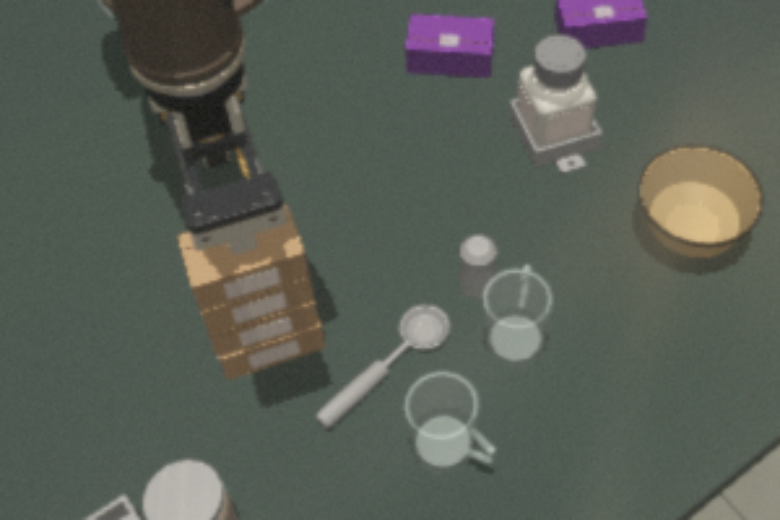

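View pics/cap.png

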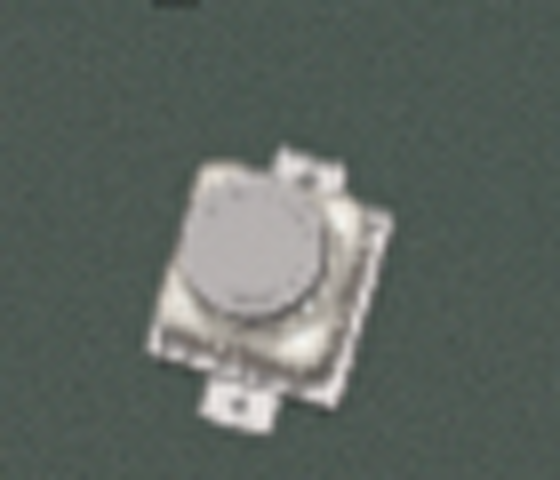

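The column is four high, with its top at 0.180 m and centre (551.8, −208.5) mm. The cap centre is at (515.7, 204.7) mm with its top at about 0.140 m. I'll go to the cap.

>>> {"name": "arm_command", "arguments": {"deltas": [{"xyz":[38.5,-15,2],"turn":-1.1,"jaw":0},{"xyz":[38.5,-15,2],"turn":-1.1,"jaw":0},{"xyz":[38.5,-15,2],"turn":-1.1,"jaw":0},{"xyz":[38.5,-15,2],"turn":-1.1,"jaw":0},{"xyz":[38.5,-15,2],"turn":-1.1,"jaw":0}]}}

```text
clock: 13.35
position: [0.5309, 0.0013, 0.2281]
ee_rot: [-2.493, -1.911, 0.001]
force: [1.5, -0.2, 0.1]
width: 0.998
```

```bash
python3 to.py .5158 .2047 .2 75
```

```text
t 13.35 pos [0.5309 0.0013 0.2281] psi 74.93 tilt 0.05 w 0.998 F [ 1.5 -0.2  0.1] j [ 0.3   0.34 -0.53  1.77  0.19  1.09 -0.55]
delta cm [19.24 -6.75  2.81] turn -0.07 | in target axes [19.25 -6.73  2.81]
```

>>> {"name": "arm_command", "arguments": {"deltas": [{"xyz":[4,-1.4,0.5],"turn":0,"jaw":0},{"xyz":[8,-2.8,1],"turn":0,"jaw":0},{"xyz":[12,-4.2,1.5],"turn":0,"jaw":0},{"xyz":[16,-5.6,2],"turn":0,"jaw":0},{"xyz":[19.2,-6.7,2.5],"turn":0,"jaw":0}]}}

```text
clock: 13.77
position: [0.5148, 0.2058, 0.2013]
ee_rot: [-2.492, -1.91, 0.005]
force: [1.3, -0.0, 0.6]
width: 1.004
```

>>> {"name": "arm_command", "arguments": {"deltas": [{"xyz":[0,0,0],"turn":0,"jaw":0},{"xyz":[0,0,0],"turn":0,"jaw":0},{"xyz":[0,0,0],"turn":0,"jaw":0}]}}

```text
clock: 14.02
position: [0.514, 0.205, 0.1997]
ee_rot: [-2.491, -1.911, 0.009]
force: [0.5, -0.6, -0.3]
width: 1.004
```

```bash
python3 to.py .5158 .2047 .112 75
```

```text
t 14.02 pos [0.514  0.205  0.1997] psi 74.98 tilt 0.35 w 1.004 F [ 0.5 -0.6 -0.3] j [-0.05  0.41 -0.57  1.74  0.25  1.07 -0.97]
delta cm [0.05 0.22 8.77] turn -0.02 | in target axes [0.02 0.18 8.77]
```

>>> {"name": "arm_command", "arguments": {"deltas": [{"xyz":[0,0.2,2],"turn":0,"jaw":0},{"xyz":[0,0.2,4.5],"turn":0,"jaw":0},{"xyz":[0,0.2,6.5],"turn":0,"jaw":0},{"xyz":[0,0.2,7.8],"turn":0,"jaw":0},{"xyz":[0,0.2,8.2],"turn":0,"jaw":0}]}}

```text
clock: 14.43
position: [0.5147, 0.2008, 0.1151]
ee_rot: [-2.495, -1.907, 0.016]
force: [-0.2, -0.5, -0.6]
width: 0.995
```

>>> {"name": "arm_command", "arguments": {"deltas": [{"xyz":[0,0,0.3],"turn":0,"jaw":0},{"xyz":[0,0,0.3],"turn":0,"jaw":0},{"xyz":[0,0,0.3],"turn":0,"jaw":0}]}}

```text
clock: 14.68
position: [0.5153, 0.1999, 0.1125]
ee_rot: [-2.496, -1.906, 0.016]
force: [0.3, -0.1, -0.1]
width: 1.0
```

```bash
python3 to.py .5158 .2047 .113 75;  python3 - <<'E'
from h import *
im=get_image('scene');save('s9.png',cv2.resize(im['frame'][120:240,270:450],None,fx=4.2,fy=4.2,interpolation=cv2.INTER_CUBIC))
E
```

```text
t 14.68 pos [0.5153 0.1999 0.1125] psi 74.71 tilt 0.58 w 1.0 F [ 0.3 -0.1 -0.1] j [-0.08  0.51 -0.53  1.84  0.32  0.89 -1.04]
delta cm [ 0.47 -0.07 -0.05] turn -0.29 | in target axes [ 0.47 -0.07 -0.05]
```

View pics/s9.png

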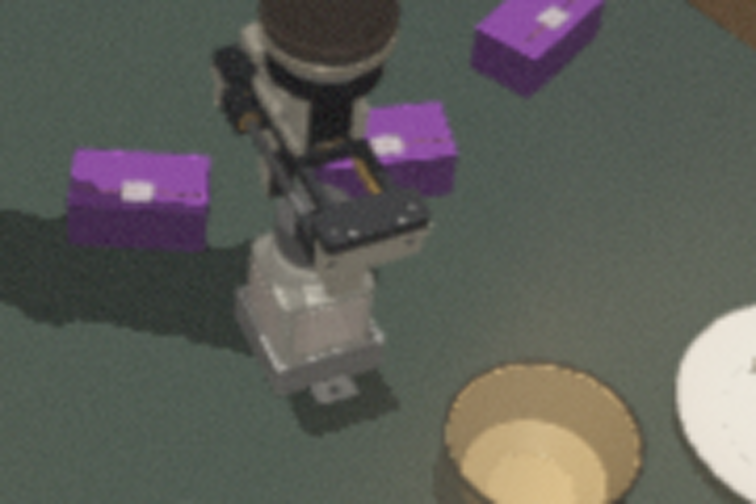

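The cap is between the open fingers at about crop (310,235). I'll correct 5 mm along tool x and close on it at 60 N.

>>> {"name": "arm_command", "arguments": {"deltas": [{"xyz":[0.5,0,0],"turn":-0.3,"jaw":0},{"xyz":[0.5,0,0],"turn":-0.3,"jaw":0},{"xyz":[0.5,0,0],"turn":-0.3,"jaw":0},{"xyz":[0.5,0,0],"turn":-0.3,"jaw":0}], "force": 60}}

```text
clock: 15.07
position: [0.5168, 0.2056, 0.1131]
ee_rot: [-2.491, -1.913, 0.014]
force: [0.4, -0.5, 0.6]
width: 0.999
```

```bash
python3 to.py .5158 .2047 .113 75
```

```text
t 15.07 pos [0.5168 0.2056 0.1131] psi 75.07 tilt 0.51 w 0.999 F [ 0.4 -0.5  0.6] j [-0.09  0.51 -0.54  1.83  0.33  0.89 -1.04]
delta cm [-0.11 -0.07  0.01] turn 0.07 | in target axes [-0.11 -0.07  0.01]
```

>>> {"name": "arm_command", "arguments": {"deltas": [{"xyz":[-0.1,-0.1,0],"turn":0,"jaw":255},{"xyz":[-0.1,-0.1,0],"turn":0,"jaw":255},{"xyz":[-0.1,-0.1,0],"turn":0,"jaw":255},{"xyz":[-0.1,-0.1,0],"turn":0,"jaw":255},{"xyz":[-0.1,-0.1,0],"turn":0,"jaw":255}], "force": 60}}

```text
clock: 15.48
position: [0.5156, 0.2049, 0.1131]
ee_rot: [-2.491, -1.913, 0.014]
force: [0.0, -0.4, 1.0]
width: 0.687
```

>>> {"name": "arm_command", "arguments": {"deltas": [{"xyz":[0,0,0],"turn":0,"jaw":255},{"xyz":[0,0,0],"turn":0,"jaw":255},{"xyz":[0,0,0],"turn":0,"jaw":255}]}}

```text
clock: 15.73
position: [0.5158, 0.2048, 0.1131]
ee_rot: [-2.491, -1.913, 0.013]
force: [2.0, 0.0, -1.5]
width: 0.595
```

```bash
python3 to.py .5158 .2047 .106 75
```

```text
t 15.73 pos [0.5158 0.2048 0.1131] psi 75.05 tilt 0.49 w 0.595 F [ 2.   0.  -1.5] j [-0.09  0.51 -0.54  1.84  0.33  0.89 -1.04]
delta cm [-0.    0.    0.71] turn 0.05 | in target axes [-0.01 -0.    0.71]
```

>>> {"name": "arm_command", "arguments": {"deltas": [{"xyz":[0,0,0.15],"turn":0,"jaw":255},{"xyz":[0,0,0.3],"turn":0,"jaw":255},{"xyz":[0,0,0.45],"turn":0,"jaw":255},{"xyz":[0,0,0.6],"turn":0,"jaw":255},{"xyz":[0,0,0.6],"turn":0,"jaw":255}]}}

```text
clock: 16.15
position: [0.5159, 0.2048, 0.1079]
ee_rot: [-2.491, -1.913, 0.013]
force: [-3.4, -2.1, 13.5]
width: 0.597
```

```bash
python3 to.py .5158 .2047 .107 75
```

```text
t 16.15 pos [0.5159 0.2048 0.1079] psi 75.05 tilt 0.47 w 0.597 F [-3.4 -2.1 13.5] j [-0.09  0.52 -0.53  1.84  0.33  0.88 -1.04]
delta cm [-0.01 -0.01  0.09] turn 0.05 | in target axes [-0.01 -0.01  0.09]
```

It's pressed 5.2 mm at 13.5 N. I'll press a little further and start twisting.

>>> {"name": "arm_command", "arguments": {"deltas": [{"xyz":[0,0,0.2],"turn":0,"jaw":255},{"xyz":[0,0,0.2],"turn":-5,"jaw":255},{"xyz":[0,0,0.2],"turn":-10,"jaw":255},{"xyz":[0,0,0.2],"turn":-15,"jaw":255},{"xyz":[0,0,0.2],"turn":-20,"jaw":255}]}}

```text
clock: 16.57
position: [0.5163, 0.2053, 0.1072]
ee_rot: [-2.116, -2.321, 0.01]
force: [-3.6, -1.8, 13.9]
width: 0.592
```

```bash
python3 to.py .5158 .2047 .1065 148
```

```text
t 16.57 pos [0.5163 0.2053 0.1072] psi 95.28 tilt 0.38 w 0.592 F [-3.6 -1.8 13.9] j [-0.03  0.54 -0.62  1.84  0.39  0.9  -0.75]
delta cm [-0.05 -0.06  0.07] turn -52.72 | in target axes [ 0.02 -0.08  0.07]
```

>>> {"name": "arm_command", "arguments": {"deltas": [{"xyz":[0,0,0.15],"turn":-5,"jaw":255},{"xyz":[0,0,0.15],"turn":-10,"jaw":255},{"xyz":[0,0,0.15],"turn":-15,"jaw":255},{"xyz":[0,0,0.15],"turn":-20,"jaw":255},{"xyz":[0,0,0.15],"turn":-25,"jaw":255}]}}

```text
clock: 16.98
position: [0.5164, 0.2053, 0.1068]
ee_rot: [-1.558, -2.727, 0.01]
force: [-4.6, -2.5, 12.4]
width: 0.594
```

```bash
python3 to.py .5158 .2047 .1065 148; python3 -c "
from cell import observe;print(observe()['ft_torque'])"
```

```text
t 16.98 pos [0.5164 0.2053 0.1068] psi 120.51 tilt 0.36 w 0.594 F [-4.6 -2.5 12.4] j [ 0.04  0.57 -0.73  1.83  0.47  0.93 -0.37]
delta cm [-0.02 -0.08  0.03] turn -27.49 | in target axes [ 0.02 -0.08  0.03]
[-0.68018293  0.53749949 -0.1810537 ]
```

The resisting moment is small at 0.18 N m, so the cap is turning with the fingers. It's at 45° so far.

>>> {"name": "arm_command", "arguments": {"deltas": [{"xyz":[0,0,0.15],"turn":-6,"jaw":255},{"xyz":[0,0,0.15],"turn":-12,"jaw":255},{"xyz":[0,0,0.15],"turn":-18,"jaw":255},{"xyz":[0,0,0.15],"turn":-24,"jaw":255},{"xyz":[0,0,0.1],"turn":-28,"jaw":255}]}}

```text
clock: 17.4
position: [0.5166, 0.2058, 0.107]
ee_rot: [-0.843, -3.024, 0.008]
force: [-2.9, -2.6, 13.4]
width: 0.593
```

```bash
python3 to.py .5158 .2047 .1065 148; python3 -c "
from cell import observe;print(observe()['ft_torque'])"
```

```text
t 17.4 pos [0.5166 0.2058 0.107 ] psi 148.83 tilt 0.31 w 0.593 F [-2.9 -2.6 13.4] j [ 0.11  0.61 -0.85  1.83  0.55  0.97  0.04]
delta cm [ 0.01 -0.13  0.05] turn 0.83 | in target axes [ 0.01 -0.13  0.05]
[-0.41113117  0.49452111 -0.11783609]
```

Turned 73.8°. I'll lift slowly.

>>> {"name": "arm_command", "arguments": {"deltas": [{"xyz":[0,0,-0.3],"turn":0,"jaw":255},{"xyz":[0,0,-0.7],"turn":0,"jaw":255},{"xyz":[0,0,-1.2],"turn":0,"jaw":255},{"xyz":[0,0,-1.8],"turn":0,"jaw":255},{"xyz":[0,0,-2.4],"turn":0,"jaw":255}]}}

```text
clock: 17.82
position: [0.5165, 0.2059, 0.1312]
ee_rot: [-0.843, -3.024, 0.008]
force: [0.5, -0.4, -0.2]
width: 0.591
```

```bash
python3 to.py .5158 .2047 .205 148.8
```

```text
t 17.82 pos [0.5165 0.2059 0.1312] psi 148.83 tilt 0.33 w 0.591 F [ 0.5 -0.4 -0.2] j [ 0.13  0.58 -0.87  1.8   0.52  1.01  0.07]
delta cm [ 0.   -0.18 -7.38] turn 0.03 | in target axes [-0.   -0.14 -7.38]
```

>>> {"name": "arm_command", "arguments": {"deltas": [{"xyz":[0,0,-1.2],"turn":0,"jaw":255},{"xyz":[0,0,-2.8],"turn":0,"jaw":255},{"xyz":[0,0,-4.6],"turn":0,"jaw":255},{"xyz":[0,0,-6.2],"turn":0,"jaw":255},{"xyz":[0,0,-7.2],"turn":0,"jaw":255}]}}

```text
clock: 18.23
position: [0.5171, 0.2069, 0.2057]
ee_rot: [-0.843, -3.026, 0.006]
force: [0.3, -0.4, 0.3]
width: 0.596
```

>>> {"name": "arm_command", "arguments": {"deltas": [{"xyz":[0,0,0],"turn":0,"jaw":255},{"xyz":[0,0,0],"turn":0,"jaw":255},{"xyz":[0,0,0],"turn":0,"jaw":255},{"xyz":[0,0,0],"turn":0,"jaw":255},{"xyz":[0,0,0],"turn":0,"jaw":255}]}}

```text
clock: 18.65
position: [0.5167, 0.2065, 0.2048]
ee_rot: [-0.843, -3.024, 0.007]
force: [-0.9, 0.0, -0.0]
width: 0.588
```

```bash
python3 to.py .5158 .2047 .205 148.8; python3 - <<'E'
from meas import *
im=get_image('scene');P=pts(im);save('s10.png',cv2.resize(im['frame'][90:290,190:490],None,fx=2.6,fy=2.6,interpolation=cv2.INTER_CUBIC))
print(rect(P,.172,.19,(.45,.65,-.30,-.1)))
im=get_image('top');P=pts(im);save('t10.png',im['frame'])
print(rect(P,.172,.19,(.45,.65,-.30,-.1)))
print('holder',rect(P,.02,.04,(.45,.6,.13,.28)))
E
```

```text
t 18.65 pos [0.5167 0.2065 0.2048] psi 148.85 tilt 0.29 w 0.588 F [-0.9  0.  -0. ] j [ 0.17  0.51 -0.93  1.71  0.44  1.15  0.14]
delta cm [-0.02 -0.2  -0.02] turn 0.05 | in target axes [-0.02 -0.2  -0.02]
{'n': 993, 'c': (552.4, -208.7), 'sz': (104.1, 64.5), 'yaw': 73.5, 'med': array([ 554.1, -210.4,  180.3])}
{'n': 706, 'c': (550.9, -207.2), 'sz': (105.6, 61.5), 'yaw': 73.2, 'med': array([ 550.6, -206.3,  179.5])}
holder {'n': 41, 'c': (480.0, 217.1), 'sz': (81.4, 10.1), 'yaw': 71.1, 'med': array([478.9, 216.6,  30.3])}
```

View pics/s10.png

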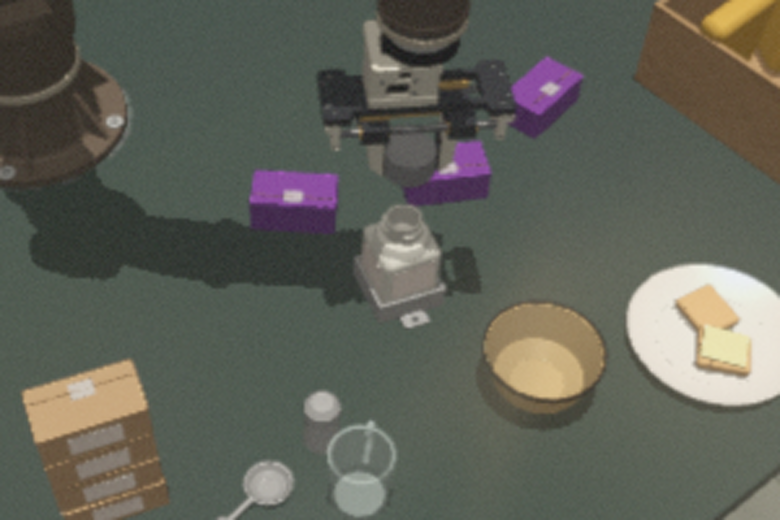

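View pics/t10.png

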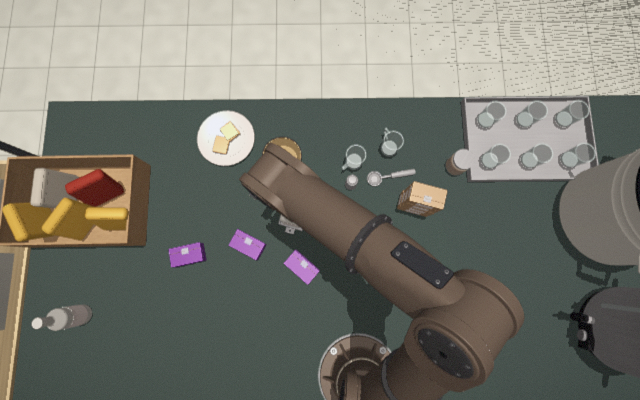

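The scene view shows the cap in the fingers at crop (410,155), above the open mouth at (403,220). The bottle is upright in its holder and the column is intact at about (95,440). I'm handing in.

```bash
python3 -c "
from h import *
print(sign_off())"; python3 to.py .5158 .2047 .205 148.8
```

```text
the job is handed in; nothing more can be done
None
the job is handed in; nothing more can be done
```

I stacked both loose tea cartons on the column, opened the bottle, and handed the job in at about 18.7 s with the cap held above the open mouth. Sign-off gives no verdict, so this rests on my own last checks.

- **Cartons:** I set carton_b, then carton_a, down by contact before letting go. The top carton is at 0.180 m, its centre is within about 2 mm of the centre I measured for the original column, and its angle is within 0.5°. carton_b measured the same way just after I placed it.
- **Cap:** I pressed it about 6 mm at around 13 N and turned it 73.8° counter-clockwise. It came off with no upward pull on the bottle. The fingers hold it about 92 mm above its locked place, about 2 mm off the bottle's axis and nearly upright (tool tilt 0.3°).
- **Bottle and the rest:** The last scene view shows the bottle upright in its holder with its mouth open. The other things on the counter look untouched.
- **Not confirmed:** The arm hid most of the bottle and holder from the top camera in the last picture. I checked their final position only in the scene view, and my top-view holder fit there (41 points on one edge) is not usable. I did not measure the bystanders again at the end.

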